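Sweep rejected glaze test tiles into the scrap tray

TASK

Three cracked glaze test tiles lie on the wooden ware board. With your fingertips, sweep all three along the board and over its open end into the pink scrap tray, keeping them sliding on the board rather than picking any of them up. Let no tile go into the dark grey keep tray or onto the table, and leave the cup, the blue coaster, the bowl and the tub standing where they are.

Things in the scene. Friction and masses are not known exactly. Their poses are not given: they have to be found in the camera images.
- board: pale wooden ware board fixed to the table, 260 mm along its x, 300 mm along its y; origin at table height under its centre, z up. Its flat top is 55 mm above the table. The two long sides (x = -126 and +126 mm) carry rails 8 mm thick that stand 10 mm above the top; the two ends (y = -150 and +150 mm) are open, with no rail. A tray stands against each end, so tiles pushed past the end drop in.
- scrap_tray: PINK open tray fixed to the table, 260 mm along its x, 130 mm along its y, 45 mm high (its rim 10 mm below the board's top), walls and floor 4 mm; origin at table height under its centre. Its axes are parallel to the board's; it stands 2 mm from one end of the board, its centre at y = +217 or -217 mm in the board's frame: which end changes from start to start.
- keep_tray: DARK GREY open tray of the same size and build, fixed at the board's other end; it holds the good blue coaster. No tile may go in it.
- tile_a: square cracked test tile, orange terracotta with a dark green glazed patch, 34 x 34 mm; loose, 9 mm thick, 15 to 31 g; lies flat on the board at any yaw, always nearer the robot than the cup; origin at the centre of its underside, z up
- tile_b: oblong cracked test tile, dark grey-brown with an ochre glazed patch, 30 mm (x) x 42 mm (y); loose, 9 mm thick, 15 to 31 g; lies flat on the board at any yaw, always nearer the robot than the cup; origin at the centre of its underside, z up
- tile_c: square cracked test tile, red-brown with a dark blue glazed patch, 36 x 36 mm; loose, 9 mm thick, 15 to 31 g; lies flat on the board at any yaw, always nearer the robot than the cup; origin at the centre of its underside, z up
- cup: loose cream-coloured fired cup, upright, 68 mm across the rim, 58 mm high, standing on the board's far half (78 to 85 mm from the middle, in the board's +x); leave it alone; origin at the centre of its underside
- coaster: loose blue glazed disc, 44 mm across, 10 mm thick, lying in the keep tray; leave it alone; origin at the centre of its underside
- bowl: loose grey plastic bowl, 104 mm across, 45 mm high, on the table beyond the board; leave it alone; origin at the centre of its underside
- tub: loose white plastic tub with a green label, 76 mm across, 95 mm high, upright on the table to the robot's left of the board and trays; leave it alone; origin at the centre of its underside

How it is judged (in metres and radians):
At the end, for the whole second after the job is handed in: All three tiles lie at rest in the pink scrap tray (their centres within its walls and below its rim, none still resting on the board); cup, coaster, bowl and tub within 20 mm of where they stood and upright (x of tile_a in the frame of scrap_tray between -0.131 and 0.131 m and y of tile_a in the frame of scrap_tray between -0.066 and 0.066 m and z of each of tile_a, tile_b, tile_c in the frame of scrap_tray below 0.044 m and contact force between each of tile_a, tile_b, tile_c and board below 0.05 N and linear speed of each of tile_a, tile_b, tile_c below 0.05 m/s and x of tile_b in the frame of scrap_tray between -0.131 and 0.131 m and y of tile_b in the frame of scrap_tray between -0.066 and 0.066 m and x of tile_c in the frame of scrap_tray between -0.131 and 0.131 m and y of tile_c in the frame of scrap_tray between -0.066 and 0.066 m and distance of each of cup, coaster, bowl, tub from where it was at the start of the episode below 0.02 m and angle between each of cup, coaster, bowl, tub's own z axis and vertical below 0.2 rad); the robot touches nothing.
It fails at once if a tile is lifted more than 22 mm off the board instead of being swept (height (world z) of any of tile_a, tile_b, tile_c above 0.077 m).
It fails at once if a tile ends up in the dark grey keep tray, or off the board on the table ((height (world z) of tile_a below 0.046 m and not (x of tile_a in the frame of scrap_tray between -0.13 and 0.13 m and y of tile_a in the frame of scrap_tray between -0.09 and 0.09 m)) or (height (world z) of tile_b below 0.046 m and not (x of tile_b in the frame of scrap_tray between -0.13 and 0.13 m and y of tile_b in the frame of scrap_tray between -0.09 and 0.09 m)) or (height (world z) of tile_c below 0.046 m and not (x of tile_c in the frame of scrap_tray between -0.13 and 0.13 m and y of tile_c in the frame of scrap_tray between -0.09 and 0.09 m))).
It fails at once if the cup, the blue coaster, the bowl or the tub is shifted more than 20 mm or tipped (distance of any of cup, coaster, bowl, tub from where it was at the start of the episode above 0.02 m or angle between any of cup, coaster, bowl, tub's own z axis and vertical above 0.3 rad).
It also fails if it takes over 72 s, if anything falls off the work surface, if the arm or the gripper's body presses on something with over 40 N, if the wrist force passes 120 N, or if a joint passes its speed limit or range.

ROBOT

A 7-joint arm with a two-finger parallel gripper is mounted at the origin on the work surface. World frame = base frame: x ahead of the robot, y to its left, z up, the work surface at z = 0. Lengths are in mm, angles in rad, forces in N, time in s.
With the tool pointing down it reaches from about 425 to 925 mm from the base axis. Payload 6.8 kg.
Tool frame: the origin (TCP) lies midway between the tips of the shut fingers; the grasp point (between the pads) lies 19 mm behind it (env.grip_depth is the x of the grasp point in the tool frame, in mm); x points along the fingers, z is the direction in which the jaws open and shut, and the axes are right-handed (so a half turn about x gives the same grasp; the last joint's range is limited). The gripper opens to 85 mm and grips with 20 to 120 N. Pads are 22 mm wide; open, the fingers measure 114 mm over their backs; the gripper's body (76 mm by 85 mm) begins 54 mm behind the grasp point. The pads swing forward as they close: fully open they stand 13 mm farther back than shut.
Start: joints at [1.06, 0.477, 0.022, 1.555, -0.011, 1.109, -0.083], TCP at [264.608, -620.991, 231.308] pointing down, gripper open.
Joint ranges: [-2.96, 2.96], [-0.34, 2.1], [-1.41, 1.46], [0.24, 2.44], [-1.37, 4.51], [0.17, 1.92], [-2.96, 2.96]. Speed limits (rad/s): [2.39, 2.39, 3.14, 3.14, 3.14, 3.14, 3.14].

INTERFACE

Orientations are given as a unit quaternion [x, y, z, w].
In Python, from bench import env gives the robot as it stands. Calls block until the motion is done:
- env.move_ptp(position, orientation): joint-space move of the TCP to a pose.
- env.move_straight(position, max_speed=150, attitude=None, until_force=None): straight line of the TCP; attitude=None keeps the orientation; max_speed is the mean speed in mm/s. With until_force (N) it stops when the force on the tool has changed by that much, and returns True; else False.
- env.movej(angles): joint-space move.
- env.set_gripper(opening, grip_force=None): finger opening in mm; grip_force is the grip in N (None keeps the last); returns when the fingers have stopped.
- env.wait(seconds).
- env.ik(position, orientation): joint angles nearest the present ones, or None.
- env.get_state(): the state.
- env.camera(name): name is "scene" or "side" or "wrist"; returns a dict with "img" (400x640x3 uint8, red, green, blue), "fovy" (degrees; the focal length in pixels is half the picture's height over the tangent of half this angle, whatever the lens; pixels are square), "cx", "cy" (the principal point, pixels), "dist_coeffs" ([k1, k2, p1, p2, k3] as OpenCV has them; the pictures are not rectified), "camera_from_world" (4x4, takes a point from world to camera coordinates). Camera axes: x right, y down, z forward; pixel columns grow to the right and rows downward; lengths in mm; the calibration is good to about 2 mm. A picture is of the moment at which its call begins. There is no depth.
A pose or a line that the arm cannot do raises env.Unreachable and nothing moves.
- env.finish_job(): hands the job in, once; it reports no verdict.
The state is a dict: "time": time; "q": joint angles; "qd": joint speeds; "joint_efforts": joint torques, N m; "eef_pos": TCP position; "eef_rot": TCP orientation; "ft_force": force on the tool from outside, world axes, zero at the start; "wrist_torque": the same for the moment, N m; "gripper_width": finger opening in mm.
Only numpy, scipy, OpenCV 4.12 (cv2) and the standard library are available. Lean on these libraries where they do the work, as an engineer would, in place of code of your own. Each camera call takes 0.05 s, during which the arm holds its last target. There are 200 camera calls.

## Working session

There is one attempt and no reset: what is moved stays moved. The work goes in short steps, each a Python script; the robot and the scene stay as the last script left them, time stands still between calls to the robot, and variables do not carry over. Pictures are saved under pics/ and viewed, about 8 in all and at most 12, crops included, and the job is handed in when it is done.

```bash
mkdir -p pics; ls; python3 - <<'E'
from bench import env
import cv2
for n in ("scene","side"):
    c=env.camera(n); cv2.imwrite(f"pics/{n}0.png",c["img"][:,:,::-1])
    print(n,c["fovy"],c["cx"],c["cy"],c["dist_coeffs"],c["camera_from_world"])
s=env.get_state(); print(s["time"],s["eef_rot"],s["eef_pos"])
E
```

```text
pics
scene 42.82329800769846 320.3854997791562 198.05200534312377 [-0.08577308  0.          0.          0.          0.        ] [[-2.24121396e-01  9.74387566e-01 -1.83975891e-02  2.92317871e+01]
 [ 7.14449119e-01  1.51434487e-01 -6.83103252e-01 -4.03376218e+02]
 [-6.62821285e-01 -1.66242196e-01 -7.30090047e-01  1.77279217e+03]
 [ 0.00000000e+00  0.00000000e+00  0.00000000e+00  1.00000000e+00]]
side 53.44659409742478 325.5313182780884 203.48982023838377 [-0.00144842  0.          0.          0.          0.        ] [[ 8.22418003e-01 -5.68870362e-01 -3.89098793e-03 -4.43128190e+02]
 [-2.77403707e-01 -3.95053410e-01 -8.75773936e-01  2.89106059e+02]
 [ 4.96664688e-01  7.21331626e-01 -4.82705784e-01  6.51941437e+02]
 [ 0.00000000e+00  0.00000000e+00  0.00000000e+00  1.00000000e+00]]
0.1 [ 0.39018129  0.59043723 -0.38959119  0.58937352] [ 264.33875604 -620.49023235  230.38823821]
```

View pics/scene0.png

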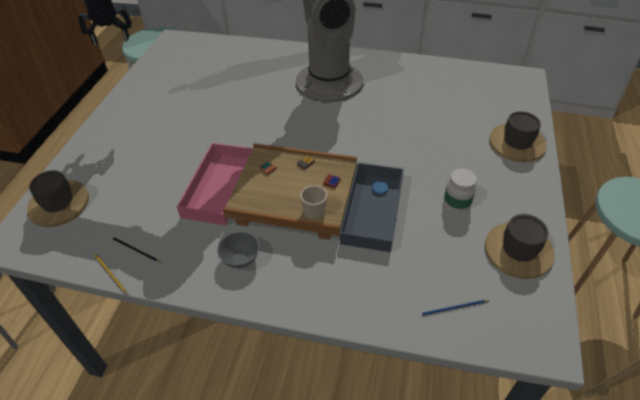

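View pics/side0.png

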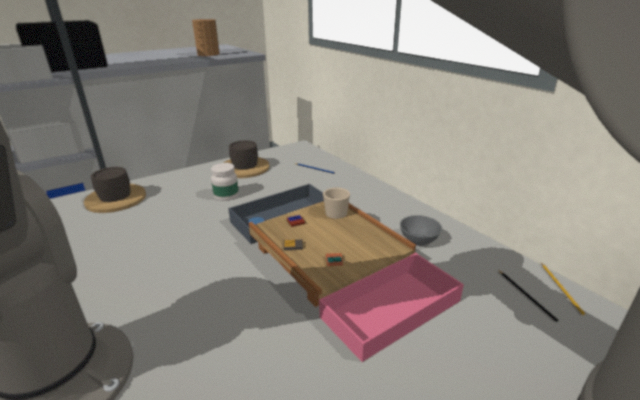

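The scene view shows the pink tray at the −y end (≈215,185) and the keep tray at the +y end (≈375,205). Tile a is at (268,168), b at (306,162), c at (332,181), and the cup at (314,203).

```bash
cat > h.py <<'E'
from bench import env
import numpy as np, cv2
def K(c):
    f=200/np.tan(np.radians(c["fovy"]/2)); return np.array([[f,0,c["cx"]],[0,f,c["cy"]],[0,0,1.]])
def ray(c,uv,z):
    uv=np.asarray(uv,float).reshape(-1,1,2)
    n=cv2.undistortPoints(uv,K(c),np.array(c["dist_coeffs"])).reshape(-1,2)
    T=np.array(c["camera_from_world"]);R=T[:3,:3];o=-R.T@T[:3,3]
    d=np.c_[n,np.ones(len(n))]@R
    return o+d*((z-o[2])/d[:,2])[:,None]
def proj(c,P):
    T=np.array(c["camera_from_world"])
    return cv2.projectPoints(np.asarray(P,float).reshape(-1,3),cv2.Rodrigues(T[:3,:3])[0],T[:3,3],K(c),np.array(c["dist_coeffs"]))[0].reshape(-1,2)
E
python3 - <<'E'
from h import *
np.set_printoptions(precision=1,suppress=True)
for n,roi,mz in (("scene",(235,145,360,230),60),("side",(260,190,410,290),60)):
    c=env.camera(n);im=c["img"]
    x0,y0,x1,y1=roi
    cv2.imwrite(f"pics/{n}1.png",cv2.resize(im[130:255,170:415] if n=="scene" else im[170:360,220:470],None,fx=3,fy=3,interpolation=cv2.INTER_CUBIC)[:,:,::-1])
    T=np.array(c["camera_from_world"]);print(n,-T[:3,:3].T@T[:3,3])
c=env.camera("scene")
print("tiles abc",ray(c,[(268,168),(306,162),(332,181)],64))
print("tray/board px z=45/55",ray(c,[(209,147),(181,216)],45),ray(c,[(404,169),(392,246)],45))
print("cup rim",ray(c,[(314,194)],113),"bowl",ray(c,[(238,244)],45),"tub",ray(c,[(462,178)],95))
E
```

```text
scene [1469.8  327.3 1019.3]
side [ 120.8 -608.1  566.2]
tiles abc [[522.8 -55.1  64. ]
 [478.4  40.6  64. ]
 [535.9 126.   64. ]]
tray/board px z=45/55 [[ 453.7 -258.7   45. ]
 [ 720.9 -230.5   45. ]] [[430.4 306.6  45. ]
 [703.3 309.2  45. ]]
cup rim [[637.  102.6 113. ]] bowl [[775.7 -56.1  45. ]] tub [[486.  458.1  95. ]]
```

View pics/scene1.png

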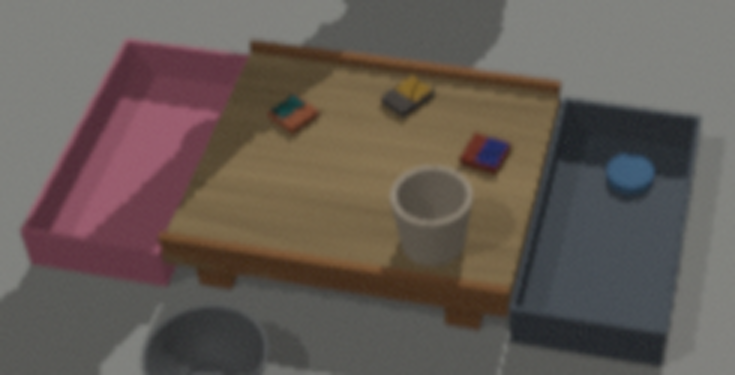

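The crop confirms the layout: a at (268,168), b at (306,162), c at (332,181), with the cup clear of c. Next I'll hover over the board and measure with the wrist camera.

```bash
cat >> h.py <<'E'
from scipy.spatial.transform import Rotation as Ro
def ori(zdir):
    x=np.array([0,0,-1.]);z=np.append(zdir,0)/np.linalg.norm(zdir);y=np.cross(z,x)
    return Ro.from_matrix(np.c_[x,y,z]).as_quat()
E
python3 - <<'E'
from h import *
np.set_printoptions(precision=2,suppress=True)
c=env.camera("scene")
f=lambda L:[(170+u/3,130+v/3) for u,v in L]
print("board rail corners nL,nR,fL,fR\n",ray(c,f([(250,43),(560,84),(163,237),(505,290)]),65))
best=[]
for s in (1,-1):
    q=env.ik([540,40,380],ori([s,0])); print(s,q)
    if q is not None: best.append((abs(q[6]),s))
s=min(best)[1]
env.move_ptp([540,40,380],ori([s,0]))
w=env.camera("wrist");cv2.imwrite("pics/w0.png",w["img"][:,:,::-1])
T=np.array(w["camera_from_world"]);print(-T[:3,:3].T@T[:3,3],env.get_state()["time"])
E
```

```text
board rail corners nL,nR,fL,fR
 [[ 438.09 -124.9    65.  ]
 [ 434.91  174.16   65.  ]
 [ 690.86 -119.44   65.  ]
 [ 687.31  174.15   65.  ]]
1 [ 0.36  0.21 -0.65  1.64  0.13  1.34 -0.3 ]
-1 [ 0.74  0.34 -1.18  1.62  0.32  1.4   2.67]
[540.23 119.62 522.72] 2.9417
```

View pics/w0.png

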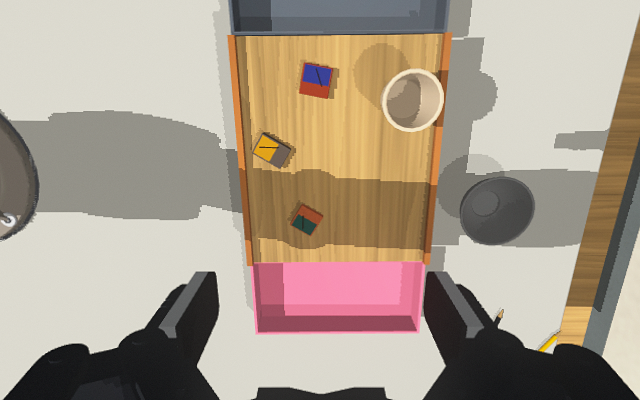

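The wrist view is clear: c at (317,80), b at (273,150), a at (307,219), cup rim at (413,100), and the pink tray below the board end at row ≈264.

```bash
python3 - <<'E'
from h import *
np.set_printoptions(precision=1,suppress=True)
w=env.camera("wrist")
B=ray(w,[(229,36),(247,265),(451,33),(430,264)],65);print("board nK,nS,fK,fS\n",B)
im=w["img"];hsv=cv2.cvtColor(im,cv2.COLOR_RGB2HSV)
# tiles: differ from wood in hue/sat/value; keep only the blob at each tile
for n,(u,v) in dict(a=(307,219),b=(273,150),c=(317,80)).items():
    p=hsv[v-24:v+24,u-24:u+24].astype(int)
    h,s,V=p[...,0],p[...,1],p[...,2]
    m=((h<9)|(h>24)) & (s>90) | ((s<95)&(V<135)) | ((s>190)&(V>150))
    m=cv2.morphologyEx(m.astype(np.uint8),cv2.MORPH_OPEN,np.ones((3,3)))
    cs=max(cv2.findContours(m,0,1)[0],key=cv2.contourArea)
    r=cv2.minAreaRect(cs); bx=cv2.boxPoints(r)+[u-24,v-24]
    P=ray(w,bx,64); print(n,r[1],"centre",P.mean(0)[:2],"sides",np.linalg.norm(np.diff(P,axis=0),axis=1),"\n",P[:,:2])
print("cup rim",ray(w,[(413,100)],113))
E
```

```text
board nK,nS,fK,fS
 [[ 433.9  171.3   65. ]
 [ 434.3 -126.1   65. ]
 [ 690.6  173.5   65. ]
 [ 695.1 -125.    65. ]]
a (21.86758041381836, 12.689582824707031) centre [516.6 -64.8] sides [18.5 30.3 18.7] 
 [[499.1 -65.2]
 [507.8 -48.9]
 [533.9 -64.3]
 [525.4 -81. ]]
b (31.855854034423828, 22.84899139404297) centre [476.9  37.6] sides [29.9 39.8 30.3] 
 [[451.6  35.9]
 [468.3  60.7]
 [502.   39.6]
 [485.7  14. ]]
c (29.613536834716797, 30.790233612060547) centre [533.5 122.7] sides [35.1 35.2 35.2] 
 [[511.9 109. ]
 [519.9 143.1]
 [554.6 136.6]
 [547.4 102.1]]
cup rim [[641.3 101.9 113. ]]
```

```bash
cat >> h.py <<'E'
def sweep(x,y0,y1=-135,x1=None,z=57.5):
    p=env.get_state()["eef_pos"]
    env.move_straight([x,y0,max(110,min(p[2],115))] if p[2]<130 else [x,y0,115],max_speed=200)
    hit=env.move_straight([x,y0,z],max_speed=60,until_force=6)
    print("down hit",hit,env.get_state()["eef_pos"])
    if hit: env.move_straight([x,y0,env.get_state()["eef_pos"][2]+2],max_speed=30)
    z=env.get_state()["eef_pos"][2]
    env.move_straight([x if x1 is None else x1,y1,z],max_speed=60)
    s=env.get_state();print("end",s["eef_pos"],s["ft_force"],s["time"])
    env.wait(.3)
    env.move_straight([x if x1 is None else x1,y1,115],max_speed=120)
E
python3 - <<'E'
from h import *
np.set_printoptions(precision=1,suppress=True)
env.set_gripper(14)
sweep(521,-8)
w=env.camera("wrist");cv2.imwrite("pics/w1.png",w["img"][:,:,::-1])
s=env.camera("scene")["img"];cv2.imwrite("pics/s2.png",np.vstack([cv2.resize(s[130:255,170:415],None,fx=2.4,fy=2.4),cv2.resize(w["img"],None,fx=.9,fy=.9)[:,:588][:300]])[:,:,::-1]) if 0 else cv2.imwrite("pics/s2.png",cv2.resize(s[130:255,170:415],None,fx=3,fy=3)[:,:,::-1])
E
```

```text
down hit False [521.3  -7.9  57.8]
end [ 521.  -134.7   57.9] [ 0.4 -0.2 -1.4] 8.5417
```

View pics/s2.png

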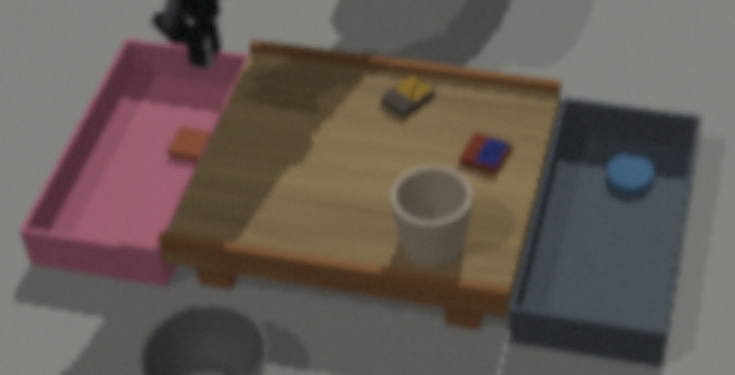

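Tile a now lies in the pink tray, at crop (190,145). Tiles b and c, the cup and the coaster haven't moved. Next I'll sweep b, then c after a numeric check.

```bash
python3 - <<'E'
from h import *
np.set_printoptions(precision=1,suppress=True)
sweep(477.5,86,x1=482)
env.move_straight([482,-80,115],max_speed=150)
sweep(534,169,x1=545)
env.move_straight([545,-100,300],max_speed=200)
q=env.get_state()["eef_rot"]
env.move_ptp([540,-40,380],q)
w=env.camera("wrist");cv2.imwrite("pics/w3.png",w["img"][:,:,::-1])
s=env.camera("scene")["img"];cv2.imwrite("pics/s3.png",cv2.resize(s[130:255,170:415],None,fx=3,fy=3)[:,:,::-1])
print(env.get_state()["time"],"cup?")
E
```

```text
down hit False [477.8  86.1  57.8]
end [ 482.  -134.9   57.8] [ 0.2 -0.2 -0.2] 15.7667
down hit False [534.3 169.2  57.9]
end [ 545.  -134.9   57.9] [-0.7 -0.3  0.4] 24.95
27.55 cup?
```

View pics/w3.png

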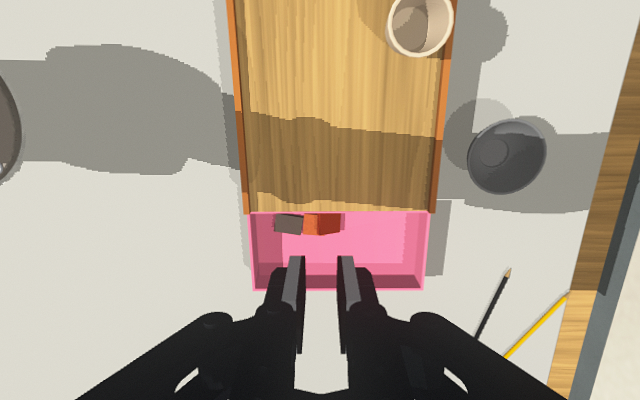

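View pics/s3.png

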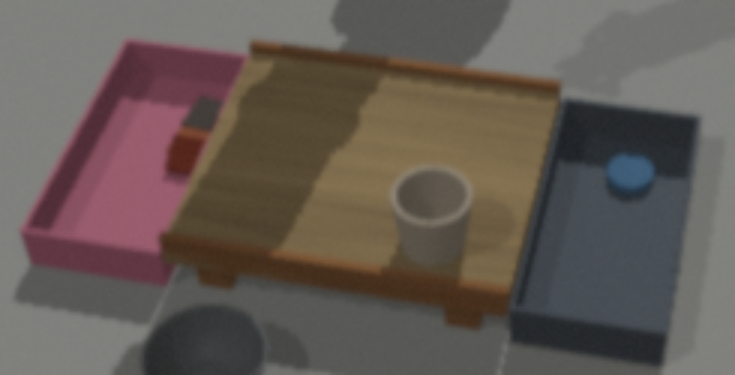

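All three tiles are in the pink tray, near the board's end. Tile c looks tilted against another tile or the wall, so I'll look closer for board contact.

```bash
python3 - <<'E'
from h import *
q=env.get_state()["eef_rot"]
env.move_ptp([530,-300,260],q)
w=env.camera("wrist")["img"];s=env.camera("side")["img"]
cv2.imwrite("pics/w4.png",np.vstack([cv2.resize(w[40:340,160:560],(600,360))[:,:,::-1][:330],cv2.resize(s[240:350,300:500],(600,270),interpolation=2)[:,:,::-1]])) 
print(env.get_state()["time"])
E
```

```text
28.7583
```

View pics/w4.png

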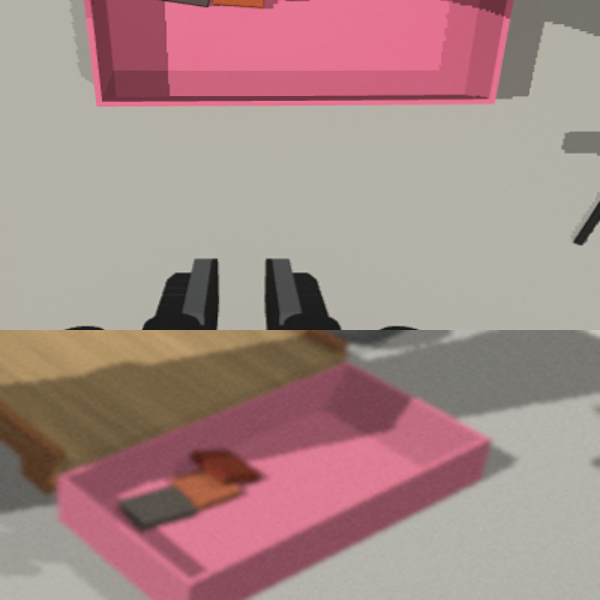

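Tile c rests partly on a. Its upper corner, at (205,455) in the side crop, is below the tray rim, so it isn't touching the board. The robot is clear, so I'll hand in.

```bash
python3 -c "
from bench import env
env.wait(.5);print(env.finish_job(),env.get_state()['time'])"
```

```text
the job is handed in; nothing more can be done
the job is handed in; nothing more can be done
```

All three tiles are in the pink scrap tray, and I've handed the job in. The clock read about 29 s at the last check, against the 72 s limit.

**What I did:** I located the tiles with the scene and wrist cameras. I then swept a, b and c one at a time along the board and over its pink-tray end. The fingers were held about 14 mm apart, with their tips about 3 mm above the board.

**Last checks:**
- **Tiles:** a and b lie flat in the tray. c leans partly on a, with its upper edge below the tray rim and clear of the board.
- **Other objects:** the cup, coaster and bowl look unmoved in the before-and-after pictures. I judged this by eye and did not measure it. I did not re-check the tub after the first pictures, but the arm stayed well away from it.
- **Forces:** none of the three descents hit anything, and the wrist force read under 2 N at the end of each sweep.

**Measurements that disagreed:**
- The colour mask caught only part of tile a, so I took its centre from the picture instead.
- The scene and wrist cameras put the board's corners up to about 6 mm apart, which was well within the sweep margins.

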